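# Run a sample plank out over the bench reader and hold it level

## Robot

A 6-joint arm with a two-finger parallel gripper is mounted at the origin on the work surface. World frame = base frame: x ahead of the robot, y to its left, z up, the work surface at z = 0. Lengths are in mm, angles in rad, forces in N, time in s.
With the tool pointing down it reaches from about 350 to 975 mm from the base axis. Payload 7.1 kg.
Tool frame: the origin (TCP) lies at the very end of the fingers, on their centre line; the grasp point (between the pads) lies 19 mm behind it; z points along the fingers, y is the direction in which the jaws open and shut (so a half turn about z gives the same grasp; the last joint's range is limited). The gripper opens to 88 mm and grips with 3 to 60 N. Pads are 20 mm wide; open, the fingers measure 115 mm over their backs; the gripper's body (75 mm by 178 mm) begins 61 mm behind the grasp point.
Start: joints at [1.18, 0.423, 1.63, -0, 1.089, -0.019], TCP at [227.026, 582.292, 222.675] pointing down, gripper open.
Joint ranges: [-3, 3], [-0.9, 2.11], [0.09, 2.58], [-1.31, 4.45], [0.11, 2.69], [-2.54, 2.54]. Speed limits (rad/s): [2.39, 2.39, 3.01, 3.14, 3.14, 3.14].

## Interface

Orientations are given as a rotation vector (axis times angle).
In Python, from workcell import monitor, vision, order, find_in, regions_of, place_of gives the robot as it stands. The module is installed in compiled form; this text tells all that it offers.
- The arm moves only by the tool carry_out, never from a script. Its argument "targets" is a list of rows, each a list of 3 entries, a list of its own where there are three numbers: the turn, a rotation vector about the world's x, y, z in degrees, then the shift along the world's x, y, z in mm, then the finger opening in mm, from 0 to 87.8. In form: [[[rx, ry, rz], [x, y, z], hand], ...]. A call has 1 to 10 rows; each row is the pose to reach, as a shift and turn from the pose commanded when the call began; what a row does not reach only later rows make up. A row lasts 1/12 s, in which the tool goes at most 41.7 mm and 7.16 degrees, less where a joint would pass 70% of its speed; a pose out of reach is approached as far as the arm can. A call with a gripper value outside its range is refused whole. The fingers move at their own pace and stop on an object; the grip force is fixed at half the most. Time passes only in rows, so rows that repeat a pose let the fingers close. It gives the time, the measured TCP pose, the force and the opening at its end, in the units of the state.
- monitor.get_obs(): the state, without advancing time (a new reading comes with each control period).
- vision.get_image(name): name is "side" or "top" or "wrist"; returns the picture (420x560x3 uint8, red, green, blue); there is no depth.
- vision.camera_model(name): a dict with "K" (3x3 intrinsics, pixels), "rvec" (rotation vector, rad) and "tvec" (3), from world to camera coordinates, as OpenCV has them. Camera axes: x right, y down, z forward; pixel columns grow to the right and rows downward; lengths in mm; the calibration is good to about 2 mm. The wrist camera is an equidistant fisheye: a pixel r from the principal point sees the ray r / f radians off the axis. A picture is of the moment at which its call begins: read the wrist's pose just before it. camera_model takes no time and is no camera call; for the wrist camera it gives the pose at the moment of the call.
- order.close_job(): hands the job in, once; it reports no verdict.
Trained networks look in the newest picture that a camera, given by its name, has taken for a name from the list of things; names that differ only in an ending like _2 or _b are one class to them, and where a whole thing is asked for, a point or a joint stands for the part that bears it (a point fixed in the world has none). Each returns a list of dicts, best first, with "confidence" (0 to 1); they miss things now and then, are a little off and sometimes report something else, mostly with a low value. They report only what shows in the picture. A call takes as long as a camera call. They do not tell look-alikes from the thing itself.
- find_in(query, camera): "point" ([x, y, z] in mm, in the coordinates of the camera as it stood for that picture, good to about 4 mm: the middle of the surface that is visible of it).
- regions_of(query, camera): "mask" (420x560 bool, what is visible of it).
- place_of(query, camera): "point" ([x, y, z] in mm, in the coordinates of the camera as it stood for that picture, good to about 4 mm: a listed point, or the origin of a listed thing).
The state is a dict: "t": time; "qpos": joint angles; "qvel": joint speeds; "joint_torque": joint torques, N m; "ee_pos": TCP position; "orientation": TCP orientation; "ft_force": force on the tool from outside, world axes, zero at the start; "moment": the same for the moment, N m; "width": finger opening in mm.
Only numpy, scipy, OpenCV 4.12 (cv2) and the standard library are available. Lean on these libraries where they do the work, as an engineer would, in place of code of your own. Each camera call takes 0.05 s, during which the arm holds its last target.

## Task

Press the black lids of both jars on the white plank fully down until they are seated, before moving the plank. Then take the plank by its grip block and slide it outward along its stand, lying flat all the way, until its outer end is level with the two pointers of the reader; so far out it tips by itself, so finish still holding it there, flat on the stand, and do not let go. Leave the other things on the bench where they are.

Things in the scene. Friction and masses are not known exactly. Their poses are not given: they have to be found in the camera images.
- stand: Fixed dark steel bench stand, 130 x 320 mm, flat top 80 mm above the bench; a low aluminium guide (8 mm above that top) runs along each long side, 96 mm apart. Origin: under its centre, at bench height. Its y axis runs along it and points outward, towards the reader; z is up. Position and yaw vary.
- stand_lip (a point): Middle of the outward edge of the stand's flat top (160 mm along y from the stand's centre, 80 mm up): the edge over which the plank hangs.
- plank: Loose white plank, 90 (x) x 340 (y) x 12 mm, about 0.6 kg loaded (varies by a fifth), lying on the stand between its guides, 3 mm to spare each side. y points outward along it, z up; origin under its centre, on its underside. Two amber jars are fixed on it (56 mm diameter, shoulder 55 mm above its top, centres 45 and 115 mm from its outer end). Unheld, it tips once about 150 mm past the lip.
- plank_end (a point): Middle of the plank's outer end, at its top edge (axes as the plank's). It starts within 25 mm of the stand's lip, with both jars over the stand.
- grip_block (a point): Centre of the top of the grip block: grey, 20 (plank x) x 40 (plank y) x 35 mm high, fixed upright on the plank, its centre 30 mm from the plank's inner end. Nothing else stands on the plank within 150 mm of it. This point is 47 mm above the plank's underside.
- lid_outer (a joint): How far the lid of the outer jar stands proud, m: 0 is fully seated, 0.009 is highest; starts between 0.004 and 0.008. It moves straight up and down, takes about 5 N to push down (friction, then a hard stop) and stays where it is left.
- lid_inner (a joint): The same for the lid of the inner jar (nearer the grip block).
- lid_outer_top (a point): Centre of the flat top of the outer jar's black lid, 54 mm diameter, 16 mm thick; 72 mm above the plank's top when seated.
- lid_inner_top (a point): The same for the inner jar's lid.
- reader: Fixed reader on the bench beyond the stand's lip: base plate 180 x 130 x 8 mm, a black sensor head 68 mm wide reaching 46 mm above the bench, and on each side a 12 mm post with a level pointer at the plank's height. The plank passes over the head (34 mm clear) and between the pointers (10 mm clear each side). Origin at bench height, on the mark line; axes as the stand's.
- mark (a point): The mark: midway between the tips of the two pointers, at the height of the plank's top (92 mm); y points outward as the stand's. The plank's outer end belongs on this line. It lies 180 to 215 mm beyond the stand's lip (varies).
- beaker: Bystander: loose glass beaker, 66 mm diameter, 85 mm high, on the bench beside the stand; origin under its centre.
- bottle: Bystander: loose black jar with a blue cap, 62 mm diameter, 130 mm high, beside the stand; origin under its centre.
- dish: Bystander: loose white dish, 64 mm diameter, 30 mm high, beside the stand; origin under its centre.
- scoop: Bystander: loose spoon-shaped scoop, 170 mm long, lying on the bench on the robot's side of the stand.
- spare_lid: Bystander: loose black lid like those on the jars, lying on the bench on the robot's side of the stand.
- reagent: Bystander: loose small amber bottle with a white cap, 48 mm diameter, 90 mm high, at the left of the bench.
Things that resemble listed ones, but are neither listed nor needed, are in the scene too. Leave any brown or orange look-alike of the reader alone.

How it is judged (in metres and radians):
On the way:
1. both lids seated while the plank is still near its start (value of joint each of lid_outer, lid_inner below 0.0015 m and distance of plank from where it was at the start of the episode below 0.03 m), for 0.2 s.
At the end, for the whole second after the job is handed in: Both lids within 1.5 mm of seated; the plank's outer end within 5 mm of the pointers' line, along the stand; plank level within 0.02 rad, at rest, within 3 mm of its height on the stand, bearing on it with over 2 N and not on the reader; the robot still touching it with over 1 N (value of joint each of lid_outer, lid_inner below 0.0015 m and y of plank_end in the frame of mark between -0.005 and 0.005 m and angle between plank's own z axis and vertical below 0.02 rad and z of plank in the frame of stand between 0.077 and 0.083 m and linear speed of plank below 0.01 m/s and contact force between plank and stand above 2 N and contact force between plank and reader below 0.2 N and contact force between any of the fingers, the arm and plank above 1 N); the arm keeps its last pose, push and grip.
It fails at once if the plank is lifted off the stand or tips (angle between plank's own z axis and vertical above 0.08 rad or z of plank in the frame of stand above 0.095 m).
It fails at once if a bystander is pushed more than 20 mm (distance of any of beaker, bottle, dish, scoop, spare_lid, reagent from where it was at the start of the episode above 0.02 m).
It also fails if it takes over 51 s, if anything falls off the work surface, if the arm or the gripper's body presses on something with over 40 N, if the wrist force passes 120 N, or if a joint passes its speed limit or range.

## Working session

There is one attempt and no reset: what is moved stays moved. The work goes in short steps, Python scripts to look and compute and a tool call to move; the robot and the scene stay as the last step left them, time stands still between calls to the robot, and variables do not carry over. Pictures are saved under pics/ and viewed, and the job is handed in when it is done.

Besides the shell and the picture viewer there is one more tool, called after "Call:" as name([rows], argument=value, ...), one row to a line, values as JSON. carry_out: Moves the arm, as the interface text tells. Its arguments: {"type":"object","properties":{"targets":{"type":"array","items":{"type":"array"}}},"required":["targets"]}

```bash
mkdir -p pics
cat > h.py <<'E'
import numpy as np, cv2
from workcell import monitor, vision, order, find_in, regions_of, place_of
def save(im,n): cv2.imwrite('pics/'+n+'.png',cv2.cvtColor(im,cv2.COLOR_RGB2BGR))
def toworld(p,cam):
    m=vision.camera_model(cam);R=cv2.Rodrigues(np.array(m['rvec'],float))[0]
    return R.T@(np.array(p)-np.array(m['tvec']).ravel())
def proj(P,cam):
    m=vision.camera_model(cam)
    return cv2.projectPoints(np.array(P,float).reshape(-1,1,3),np.array(m['rvec'],float),np.array(m['tvec'],float),np.array(m['K'],float),None)[0].reshape(-1,2)
def pix(uv,cam,z):
    m=vision.camera_model(cam);R=cv2.Rodrigues(np.array(m['rvec'],float))[0]
    d=R.T@(np.linalg.inv(m['K'])@np.array([uv[0],uv[1],1.]));o=-R.T@np.array(m['tvec']).ravel()
    return o+d*(z-o[2])/d[2]
E
python3 - <<'E'
from h import *
o=monitor.get_obs();print({k:np.round(v,3) for k,v in o.items()})
for c in ['side','top']:
    im=vision.get_image(c);save(im,c+'0')
    m=vision.camera_model(c);R=cv2.Rodrigues(np.array(m['rvec'],float))[0];print(c,-R.T@np.array(m['tvec']).ravel(),np.round(m['K'],1).tolist())
    for q in ['stand_lip','plank_end','grip_block','lid_outer_top','lid_inner_top','mark','stand','reader','plank']:
        for r in place_of(q,c)[:3]: print(c,q,np.round(toworld(r['point'],c),1),round(r['confidence'],2))
print(monitor.get_obs()['t'])
E
```

```text
{'t': np.float64(0.0), 'qpos': array([ 1.18 ,  0.424,  1.631,  0.   ,  1.089, -0.019]), 'qvel': array([ 0.   , -0.   , -0.001,  0.002,  0.001,  0.001]), 'joint_torque': array([ 1.0000e-03, -5.4462e+01, -2.7367e+01,  6.4000e-02,  2.3000e-02,
       -0.0000e+00]), 'ee_pos': array([226.826, 581.783, 221.888]), 'orientation': array([-5.810e-01, -3.087e+00,  2.000e-03]), 'ft_force': array([ 0.368, -0.628, -0.507]), 'moment': array([-0.017, -0.028,  0.014]), 'width': np.float64(87.87)}
side [ 424.1439476  -919.99197905  863.09622763] [[378.9, 0.0, 277.3], [0.0, 378.9, 210.5], [0.0, 0.0, 1.0]]
side stand_lip [489.2   1.2  84. ] 0.69
side stand_lip [503.2 -58.1 173.1] 0.53
side stand_lip [ 513.  -122.8  175.5] 0.52
side plank_end [485.9 -21.6  94.5] 0.94
side plank_end [502.4 -56.7 168.9] 0.2
side plank_end [ 533.7 -180.9   82.9] 0.16
side grip_block [ 573.2 -314.6  125.8] 0.75
side lid_outer_top [499.1 -59.8 174. ] 0.81
side lid_outer_top [ 572.3 -314.7  127. ] 0.53
side lid_inner_top [ 518.2 -121.6  174.6] 0.59
side mark [222.7 390.2  91.3] 0.67
side mark [439.8 176.6  90. ] 0.63
side reader [ 203.2 -260.8   -2. ] 0.89
side reader [228.3 384.9   4.3] 0.77
side reader [440.4 172.7   1.6] 0.61
side plank [ 534.1 -180.4   81.7] 0.71
top [ 326.77567705   24.14812976 1292.0852347 ] [[488.1, 0.0, 277.6], [0.0, 488.1, 208.9], [0.0, 0.0, 1.0]]
top stand_lip [486.1  -3.8  79.5] 0.58
top plank_end [491.2 -12.9  87.6] 0.93
top grip_block [ 567.9 -315.4  129.2] 0.67
top lid_outer_top [503.4 -59.  168.8] 0.75
top lid_outer_top [462.4 373.2  -3. ] 0.65
top lid_inner_top [ 518.7 -124.6  172.6] 0.64
top mark [ 204.7 -264.7   87.5] 0.84
top mark [442.2 177.1  91.9] 0.69
top mark [227.5 388.6  90.5] 0.68
top stand [ 528.4 -162.7   -2.9] 0.77
top reader [ 199.8 -266.    -3.9] 0.8
top reader [438.9 175.6  -6.5] 0.74
top reader [227.3 386.3  -3.2] 0.71
top plank [ 528.3 -181.2   80.6] 0.58
top plank [503.7 -60.2 169.1] 0.24
1.0
```

View pics/side0.png

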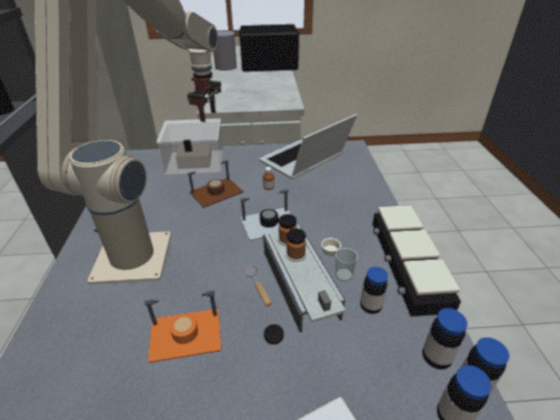

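View pics/top0.png

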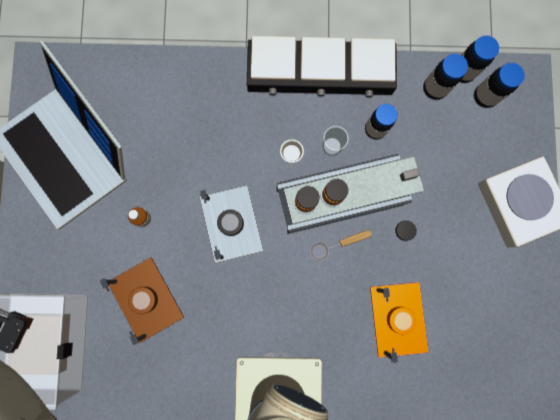

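Run:
```python
from h import *
im=cv2.cvtColor(cv2.imread('pics/top0.png'),cv2.COLOR_BGR2RGB)
print(proj([[440,177,92],[488,-5,80],[489,-17,92],[570,-315,127],[500,-59,172],[518,-123,172]],'top'))
u=proj([[440,177,92]],'top')[0].astype(int)
print(u)
c=im[max(0,u[1]-90):u[1]+90,max(0,u[0]-120):u[0]+120]; save(cv2.resize(c,None,fx=3,fy=3),'rd')
c=im[190:400,300:440]
save(cv2.resize(im[160:350,250:430],None,fx=3.1,fy=3.1,interpolation=cv2.INTER_CUBIC),'pl')
```

```text
[[209.41292174 224.14631494]
 [283.412442   206.83088556]
 [288.37818566 205.88463192]
 [411.47929147 173.30123171]
 [307.75906277 196.93231703]
 [335.27669633 189.80235581]]
[209 224]
```

View crops.

View pics/rd.png

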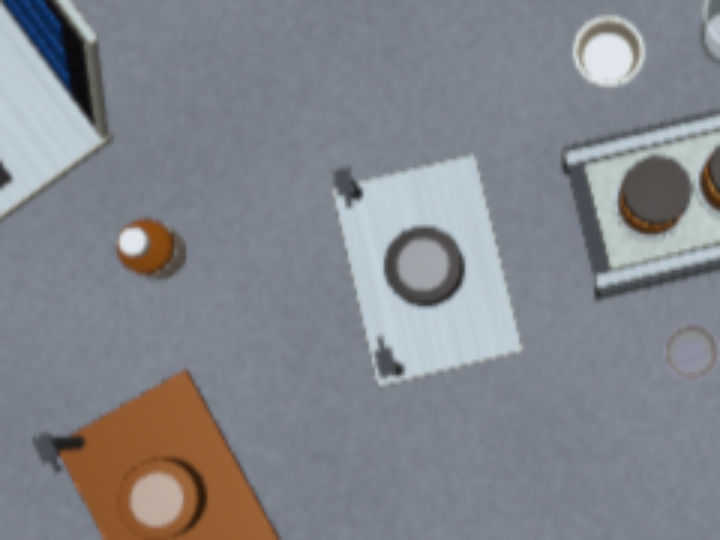

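View pics/pl.png

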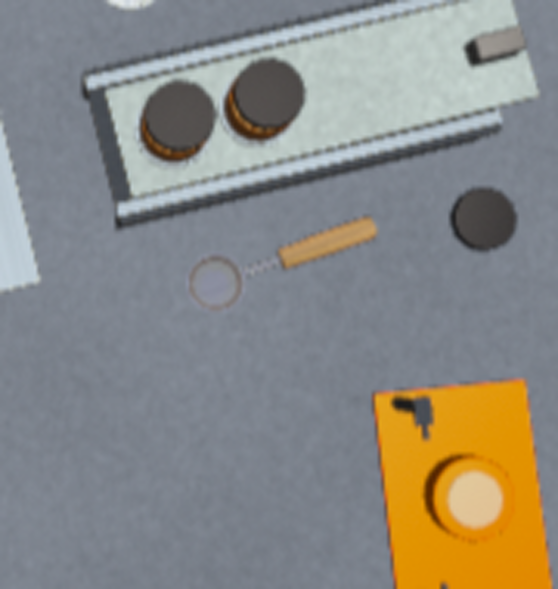

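Run:
```python
from h import *
o=monitor.get_obs();R=cv2.Rodrigues(np.array(o['orientation']))[0];print(np.round(R,3))
a=np.degrees(np.arctan2(R[1,1],R[0,1]));print('tool y yaw',a)
# guide/stand edges from pl.png
s=3.1
f=lambda x,y,z:pix((x/s+250,y/s+160),'top',z)[:2]
A=f(90,78,88);B=f(380,12,88);C=f(122,208,88);D=f(498,118,88)
print(A,B,C,D); 
for p,q in((B,A),(D,C)): print('yaw y axis',np.degrees(np.arctan2(q[1]-p[1],q[0]-p[0]))-90)
print('lip mid',(A+C)/2)
g=lambda x,y,z:pix((x/3+89,y/3+134),'top',z)[:2]
print('ptr',g(357,196,92),g(381,343,92))
for q in ['bottle','beaker']:
    for r in place_of(q,'top')[:2]: print(q,toworld(r['point'],'top'),r['confidence'])
```

```text
[[-0.932  0.363 -0.   ]
 [ 0.363  0.932  0.   ]
 [ 0.     0.    -1.   ]]
tool y yaw 68.69923759353225
[541.43651144   6.9808647 ] [ 600.45877379 -228.23938758] [436.59359477 -20.28621989] [ 514.96224175 -323.09369705]
yaw y axis 14.086026679068539
yaw y axis 14.510163422238492
lip mid [489.0150531  -6.6526776]
ptr [501.70305752 182.61693822] [380.83296796 158.85979413]
bottle [ 716.2411105  -254.26444137   -3.24151033] 0.87
bottle [ 530.02760272 -159.17276209   -6.11066551] 0.47
beaker [ 6.65157100e+02 -1.33344224e+02 -4.63944605e-01] 0.68
```

Call:
carry_out([
  [[0, 0, -54], [274, -641, 10], 0],
  [[0, 0, -54], [274, -641, 10], 0],
  [[0, 0, -54], [274, -641, 10], 0],
  [[0, 0, -54], [274, -641, 10], 0],
  [[0, 0, -54], [274, -641, 10], 0],
  [[0, 0, -54], [274, -641, 10], 0],
  [[0, 0, -54], [274, -641, 10], 0],
  [[0, 0, -54], [274, -641, 10], 0],
  [[0, 0, -54], [274, -641, 10], 0],
  [[0, 0, -54], [274, -641, 10], 0],
])

```text
t: 1.93
ee_pos: [391.2, 197.4, 229.0]
orientation: [1.919, 2.487, 0.001]
ft_force: [0.4, -0.3, -0.3]
width: 24.5
```

Call:
carry_out([
  [[0, 0, 0], [110, -257, -4], 0],
  [[0, 0, 0], [110, -257, -4], 0],
  [[0, 0, 0], [110, -257, -4], 0],
  [[0, 0, 0], [110, -257, -4], 0],
  [[0, 0, 0], [110, -257, -4], 0],
  [[0, 0, 0], [110, -257, -4], 0],
  [[0, 0, 0], [110, -257, -4], 0],
  [[0, 0, 0], [110, -257, -4], 0],
  [[0, 0, 0], [110, -257, -4], 0],
])

```text
t: 2.68
ee_pos: [501.0, -59.1, 224.5]
orientation: [-1.923, -2.484, -0.0]
ft_force: [0.1, -0.3, -1.3]
width: 0.6
```

Run:
```python
from h import *
o=monitor.get_obs();print(o['t'],o['ee_pos'],o['orientation'],o['ft_force'],o['width'])
R=cv2.Rodrigues(np.array(o['orientation']))[0];print(np.degrees(np.arctan2(R[1,1],R[0,1])))
im=vision.get_image('wrist');save(im,'w1')
for q in ['lid_outer_top','lid_inner_top','grip_block','mark','plank_end','stand_lip']:
    for r in place_of(q,'wrist')[:3]: print(q,np.round(toworld(r['point'],'wrist'),1),round(r['confidence'],2))
```

```text
2.6833 [501.04127029 -59.11830728 224.52038505] [-1.92285831e+00 -2.48411093e+00 -5.44937866e-05] [ 0.07559839 -0.28793076 -1.25737972] 0.593646133494051
14.515745250694177
lid_outer_top [504.  -56.3 172.5] 0.73
plank_end [492.6  -7.   90.8] 0.66
stand_lip [489.2   3.8  79.2] 0.97
stand_lip [ 408.1 -157.     3.1] 0.64
```

View pics/w1.png

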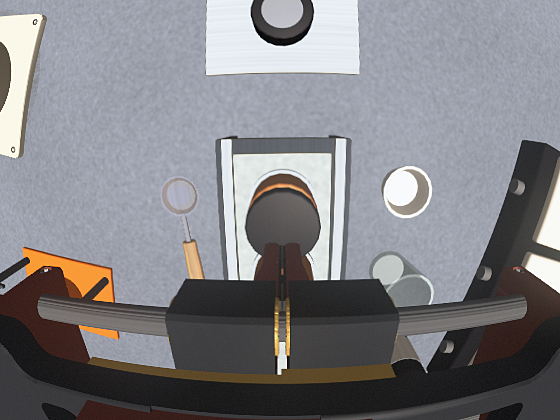

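Call:
carry_out([
  [[0, 0, 0], [1, 0, -30], 0],
  [[0, 0, 0], [1, 0, -46], 0],
  [[0, 0, 0], [1, 0, -50], 0],
  [[0, 0, 0], [1, 0, -53], 0],
  [[0, 0, 0], [1, 0, -55], 0],
  [[0, 0, 0], [1, 0, -57], 0],
  [[0, 0, 0], [1, 0, -59], 0],
  [[0, 0, 0], [1, 0, -60], 0],
  [[0, 0, 0], [1, 0, -61], 0],
  [[0, 0, 0], [1, 0, -61], 0],
])

```text
t: 3.87
ee_pos: [501.9, -57.6, 164.4]
orientation: [1.919, 2.487, 0.001]
ft_force: [-2.1, 1.8, 2.8]
width: 0.3
```

Call:
carry_out([
  [[0, 0, 0], [0, 0, -1], 0],
  [[0, 0, 0], [0, 0, -2], 0],
  [[0, 0, 0], [0, 0, -2], 0],
])

```text
t: 4.12
ee_pos: [502.2, -57.6, 164.1]
orientation: [1.918, 2.487, 0.001]
ft_force: [-8.9, 3.1, 23.2]
width: 0.3
```

Call:
carry_out([
  [[0, 0, 0], [0, 0, 20], 0],
  [[0, 0, 0], [8, -34, 20], 0],
  [[0, 0, 0], [17, -67, 20], 0],
  [[0, 0, 0], [17, -67, 16], 0],
  [[0, 0, 0], [17, -67, 10], 0],
  [[0, 0, 0], [17, -67, 6], 0],
  [[0, 0, 0], [17, -67, 4], 0],
  [[0, 0, 0], [17, -67, 2], 0],
  [[0, 0, 0], [17, -67, 0], 0],
  [[0, 0, 0], [17, -67, 0], 0],
])

```text
t: 4.95
ee_pos: [519.4, -124.7, 164.1]
orientation: [1.916, 2.487, -0.0]
ft_force: [-6.7, -3.4, 24.9]
width: 0.8
```

Call:
carry_out([
  [[0, 0, 0], [0, 0, 30], 0],
  [[0, 0, 0], [12, -47, 50], 30],
  [[0, 0, 0], [24, -94, 50], 60],
  [[0, 0, 0], [30, -125, 50], 60],
  [[0, 0, 0], [30, -125, 50], 60],
  [[0, 0, 0], [30, -125, 50], 60],
])

```text
t: 5.45
ee_pos: [548.7, -250.7, 211.0]
orientation: [-1.921, -2.485, -0.0]
ft_force: [-0.1, -0.4, -0.7]
width: 30.7
```

Run:
```python
from h import *
o=monitor.get_obs();print(o['t'],o['ee_pos'],o['orientation'],o['ft_force'],o['width'])
im=vision.get_image('wrist');save(im,'w2')
for q in ['lid_outer_top','lid_inner_top','grip_block','mark','plank_end','stand_lip']:
    for r in place_of(q,'wrist')[:3]: print(q,np.round(toworld(r['point'],'wrist'),1),round(r['confidence'],2))
im=vision.get_image('top');save(cv2.resize(im[140:260,190:430],None,fx=3.3,fy=3.3,interpolation=cv2.INTER_CUBIC),'t2')
im=vision.get_image('side');save(cv2.resize(im[190:330,220:360],None,fx=4,fy=4,interpolation=cv2.INTER_CUBIC),'s2')
```

```text
5.45 [ 548.71648676 -250.67444171  211.00218233] [-1.92101731e+00 -2.48469898e+00 -1.55463537e-04] [-0.13999448 -0.44116336 -0.70935339] 30.66266207752015
lid_inner_top [ 518.  -120.2  167.2] 0.84
grip_block [ 573.  -309.4  126.5] 0.62
grip_block [ 407.4 -154.8    2.3] 0.52
```

View pics/w2.png

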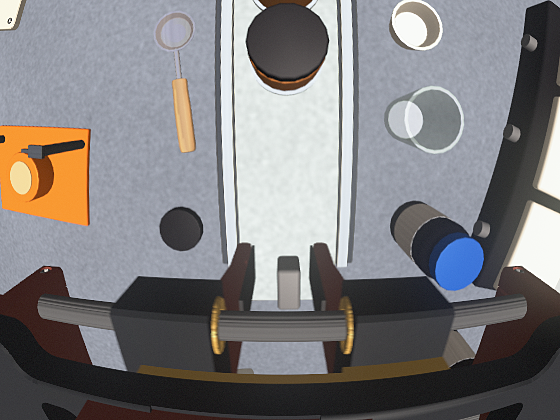

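View pics/s2.png

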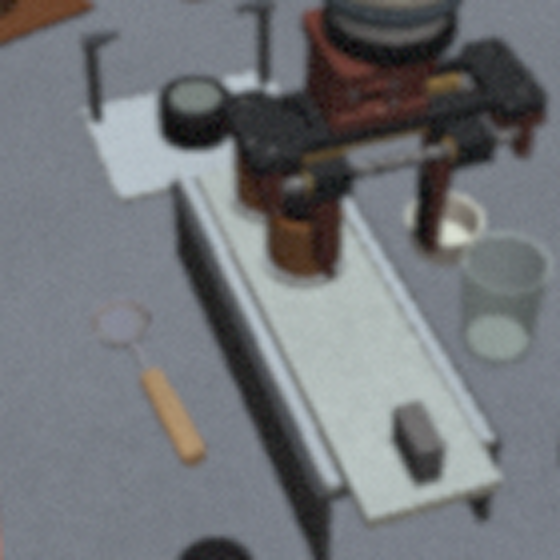

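View pics/t2.png

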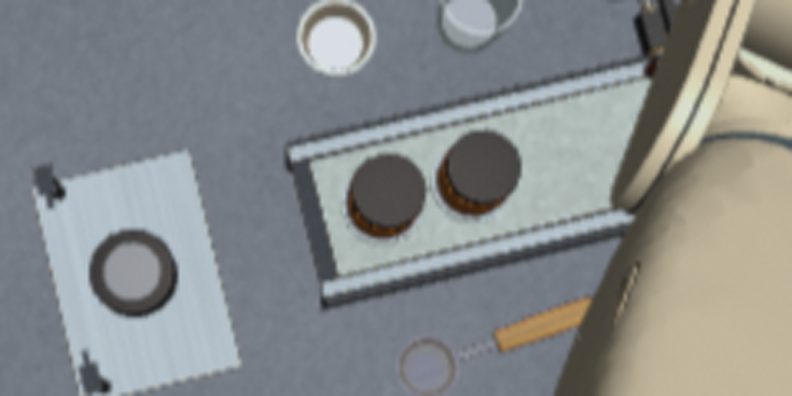

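Call:
carry_out([
  [[0, 0, 0], [10, -31, 0], 60],
  [[0, 0, 0], [20, -63, 0], 60],
  [[0, 0, 0], [20, -63, -30], 60],
  [[0, 0, 0], [20, -63, -60], 60],
  [[0, 0, 0], [20, -63, -60], 60],
])

```text
t: 6.32
ee_pos: [565.6, -311.2, 146.2]
orientation: [-1.914, -2.48, 0.002]
ft_force: [-1.2, 0.5, -0.1]
width: 60.2
```

Run:
```python
from h import *
o=monitor.get_obs();print(o['t'],o['ee_pos'],o['orientation'],o['ft_force'],o['width'])
im=vision.get_image('wrist');save(im,'w3')
for q in ['grip_block']:
    for r in place_of(q,'wrist')[:3]: print(q,np.round(toworld(r['point'],'wrist'),1),round(r['confidence'],2))
```

```text
6.3167 [ 565.57387791 -311.16948814  146.21442066] [-1.91415135e+00 -2.47982714e+00  1.84771169e-03] [-1.17618529  0.46453476 -0.12136663] 60.2360636483576
grip_block [ 575.5 -311.2  134.6] 0.6
```

View pics/w3.png

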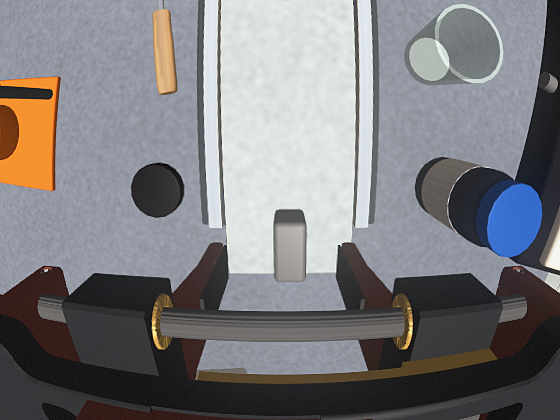

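```bash
cat >> h.py <<'E'
def fish(P):
    m=vision.camera_model('wrist');R=cv2.Rodrigues(np.array(m['rvec'],float))[0]
    p=np.array(P,float)@R.T+np.array(m['tvec']).ravel();r=np.hypot(p[:,0],p[:,1]);th=np.arctan2(r,p[:,2])
    K=np.array(m['K']);return np.c_[K[0,0]*th*p[:,0]/r+K[0,2],K[1,1]*th*p[:,1]/r+K[1,2]]
E
python3 - <<'E'
from h import *
o=monitor.get_obs();print(o['t'],o['ee_pos'],o['orientation'],o['qvel'])
ex=np.array([.968,.25,0]);ey=np.array([-.25,.968,0])
# fit block centre: corner pixels near-far edges of top face
from scipy.optimize import least_squares
# observed: top face corners  far-left(274,222)? use: far top edge row ~223, near row 281, cols 274..306
obs=np.array([[275,223],[304,223],[306,281],[275,281]],float)
def C(p): 
    c=np.array([p[0],p[1],127]); return np.array([c-10*ex+20*ey,c+10*ex+20*ey,c+10*ex-20*ey,c-10*ex-20*ey])
print(fish(C([569,-313.5])))
s=least_squares(lambda p:(fish(C(p))-obs).ravel(),[569,-313.5]);print(s.x,s.fun.reshape(-1,2))
save(cv2.resize(cv2.cvtColor(cv2.imread('pics/w3.png'),cv2.COLOR_BGR2RGB)[190:300,200:370],None,fx=4.5,fy=4.5),'w3c')
E
```

```text
6.4167 [ 568.10253723 -312.08387744  150.99511709] [-1.91696739e+00 -2.48537319e+00  5.37856181e-04] [ 0.00396195 -0.03893806 -0.03490872 -0.0007524  -0.0003831   0.00019853]
[[263.49873765 216.99714408]
 [296.88096551 217.14861648]
 [295.65442039 277.06588335]
 [264.41556197 276.90317611]]
[ 575.80069611 -315.21790238] [[-1.21855427 -0.58454805]
 [ 2.98171858 -0.45424412]
 [-0.92303173  0.65650832]
 [-0.94808273  0.62244347]]
```

View pics/w3c.png

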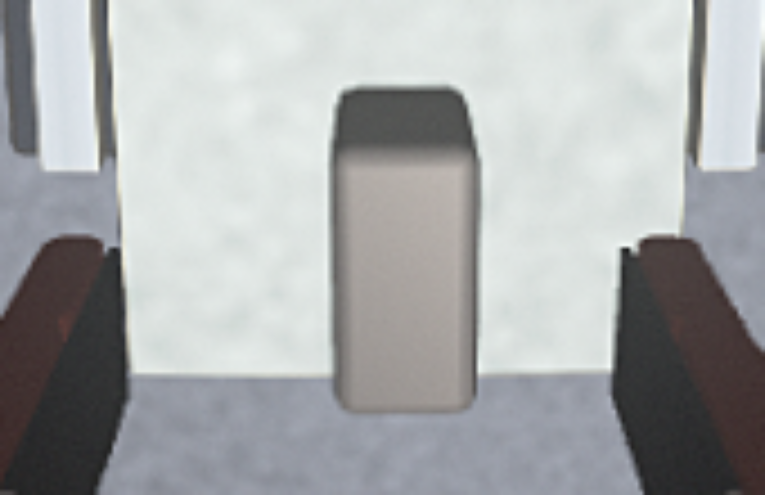

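Run:
```python
from h import *
o=monitor.get_obs();print(o['t'],o['ee_pos'])
m=vision.camera_model('wrist');print(np.round(m['K'],1).tolist())
im=vision.get_image('wrist');save(cv2.resize(im[190:300,200:370],None,fx=4.5,fy=4.5),'w4c')
t=np.array(o['ee_pos']);print(fish(np.array([t,t-[0,0,15]])))
ex=np.array([.968,.25,0]);ey=np.array([-.25,.968,0])
for x,y in((569,-313.5),(572,-314)):
    c=np.array([x,y,127]);print(fish(np.array([c-10*ex+20*ey,c+10*ex+20*ey,c+10*ex-20*ey,c-10*ex-20*ey]))*4.5-np.array([200,190])*4.5)
```

```text
6.4167 [ 568.10253723 -312.08387744  150.99511709]
[[325.2, 0.0, 281.8], [0.0, 325.2, 211.9], [0.0, 0.0, 1.0]]
[[277.29183911 259.34132941]
 [277.61230057 249.13496335]]
[[279.33292345 112.83149556]
 [428.63870691 113.44569509]
 [423.5913047  382.05840891]
 [283.76605891 381.36633565]]
[[300.12980968 121.76652148]
 [449.18185491 122.36170399]
 [442.7950125  389.66862218]
 [303.28479645 389.218003  ]]
```

View pics/w4c.png

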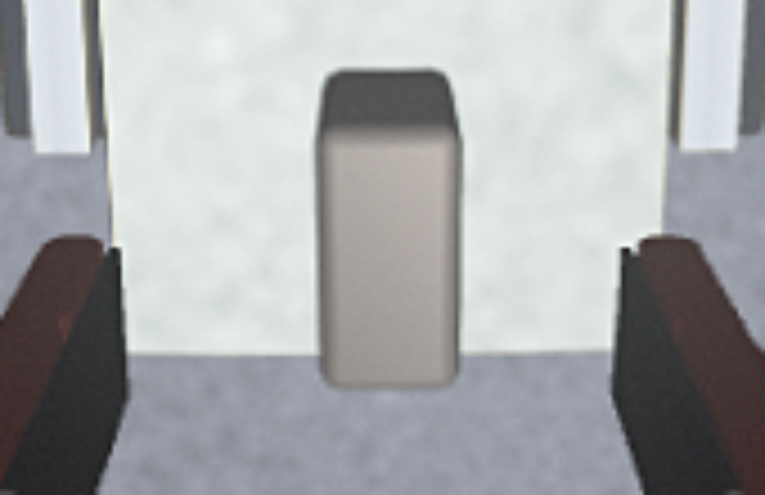

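Call:
carry_out([
  [[0, 0, 0], [2, -1, -20], 50],
  [[0, 0, 0], [2, -1, -40], 50],
  [[0, 0, 0], [2, -1, -52], 50],
  [[0, 0, 0], [2, -1, -54], 50],
  [[0, 0, 0], [2, -1, -54], 50],
  [[0, 0, 0], [2, -1, -54], 50],
])

```text
t: 6.97
ee_pos: [571.6, -314.1, 99.1]
orientation: [1.918, 2.486, 0.0]
ft_force: [0.8, -1.2, 0.0]
width: 50.1
```

Run:
```python
from h import *
im=vision.get_image('wrist');save(cv2.resize(im[190:300,200:370],None,fx=4.5,fy=4.5),'w5c')
o=monitor.get_obs();print(o['t'],o['ee_pos'],o['ft_force'])
```

```text
7.0167 [ 571.68045996 -314.19857502   99.19924613] [0.44041251 0.30883453 0.71688975]
```

View pics/w5c.png

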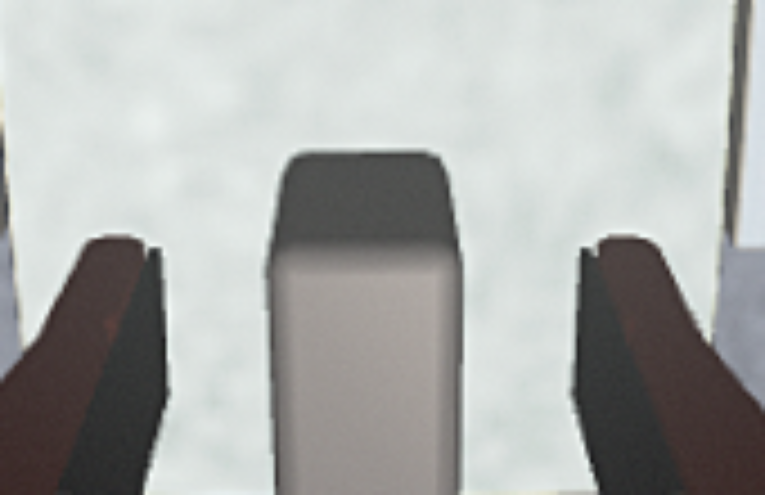

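Call:
carry_out([
  [[0, 0, 0], [0, 0, 0], 10],
  [[0, 0, 0], [0, 0, 0], 0],
  [[0, 0, 0], [0, 0, 0], 0],
  [[0, 0, 0], [0, 0, 0], 0],
  [[0, 0, 0], [0, 0, 0], 0],
  [[0, 0, 0], [0, 0, 0], 0],
  [[0, 0, 0], [0, 0, 0], 0],
  [[0, 0, 0], [0, 0, 0], 0],
])

```text
t: 7.68
ee_pos: [570.9, -313.9, 97.8]
orientation: [1.918, 2.488, -0.0]
ft_force: [-0.0, 0.1, 2.5]
width: 19.9
```

Run:
```python
from h import *
from scipy.optimize import least_squares
o=monitor.get_obs();print(o['t'],o['ee_pos'],o['ft_force'],o['width'])
for c in ['top','side']:
    im=vision.get_image(c);save(im,c+'6')
    for q in ['mark','plank_end','stand_lip']:
        for r in place_of(q,c)[:3]: print(c,q,np.round(toworld(r['point'],c),1),round(r['confidence'],2))
im=cv2.cvtColor(cv2.imread('pics/top6.png'),cv2.COLOR_BGR2RGB)
save(cv2.resize(im[175:270,195:300],None,fx=6,fy=6,interpolation=cv2.INTER_CUBIC),'t6')
im=cv2.cvtColor(cv2.imread('pics/side6.png'),cv2.COLOR_BGR2RGB)
save(cv2.resize(im[180:260,230:310],None,fx=7,fy=7,interpolation=cv2.INTER_CUBIC),'s6')
```

```text
7.6833 [ 570.8579796  -313.86025809   97.83949001] [-1.30111930e-03  6.53901793e-02  2.45536762e+00] 19.877602884405597
top mark [228.8 386.8  91.2] 0.81
top mark [442.9 175.   90.3] 0.67
top plank_end [490.9 -14.4  88.1] 0.91
side mark [439.9 173.3  93.6] 0.84
side mark [222.5 387.4  92.1] 0.6
side mark [ 533.9 -177.1   81.9] 0.31
side plank_end [437.2 176.9   3.8] 0.74
side plank_end [491.5 -19.6  92.9] 0.57
side plank_end [488.1  -1.5  85.1] 0.28
side stand_lip [487.4  -1.9  82.9] 0.82
side stand_lip [ 516.7 -123.5  168.8] 0.69
side stand_lip [ 401.8 -151.1    1.4] 0.41
```

View pics/t6.png

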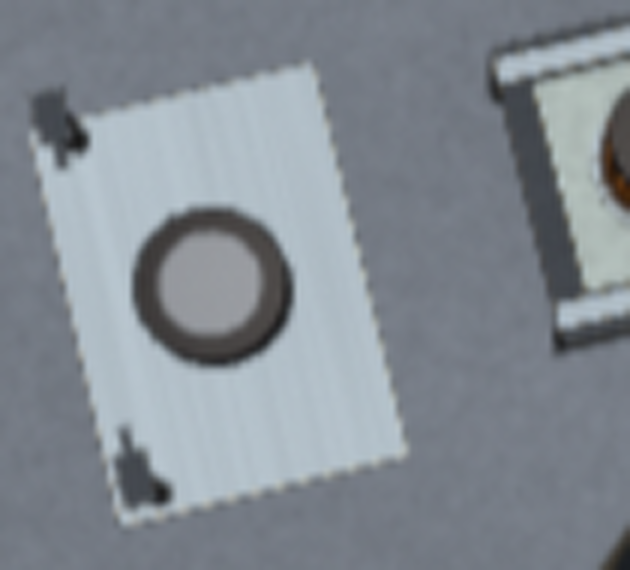

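View pics/s6.png

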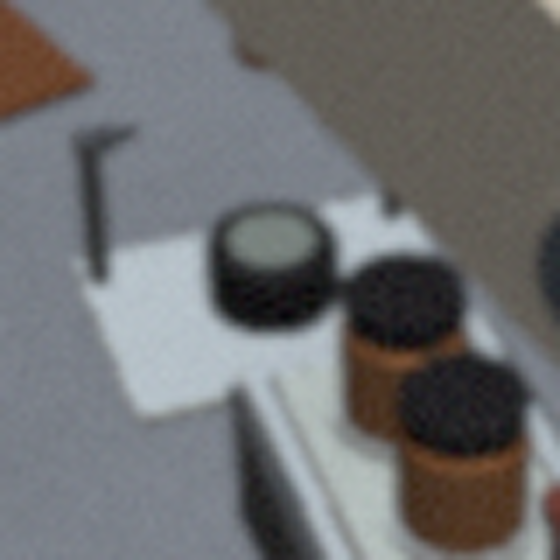

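Run:
```python
from h import *
f=lambda x,y,z,s=6:pix(((x+.5)/s-.5+195,(y+.5)/s-.5+175),'top',z)
a=f(63,165,92);b=f(124,428,92);print(a,b,np.linalg.norm(a-b),(a+b)/2,np.degrees(np.arctan2(a[1]-b[1],a[0]-b[0])))
c=f(313,65,8);d=f(407,455,8);print('plate',np.linalg.norm(c-d),np.degrees(np.arctan2(c[1]-d[1],c[0]-d[0])))
c=f(30,138,8);d=f(122,525,8);print('plate far',np.linalg.norm(c-d),np.degrees(np.arctan2(c[1]-d[1],c[0]-d[0])))
p=f(535,85,92);q=f(583,293,92);print('plank end',p,q,(p+q)/2,np.linalg.norm(p-q),np.degrees(np.arctan2(p[1]-q[1],p[0]-q[0])))
p2=f(500,85,80);q2=f(553,300,80);print('lip',p2,q2,(p2+q2)/2,np.linalg.norm(p2-q2))
for y in (14,14.5,15):
    ey=np.array([-np.sin(np.radians(y)),np.cos(np.radians(y))]);print(y,((a+b)/2-(p+q)/2)[:2]@ey, ((a+b)/2)[:2]@[ey[1],-ey[0]]-np.array([570.9,-313.9])@[ey[1],-ey[0]])
```

```text
[494.68374617 189.59055047  92.        ] [386.70840309 160.88701778  92.        ] 111.72541117635429 [440.69607463 175.23878412  92.        ] 14.886874626352803
plate 177.96085116616385 14.748056029835606
plate far 175.65597509764987 15.255642222236101
plank end [531.8747063   -4.86774097  92.        ] [445.45629979 -25.93408699  92.        ] [488.66550304 -15.40091398  92.        ] 88.94904113826706 13.699880675537738
lip [533.6464149    9.52606802  80.        ] [443.49643608 -13.99796515  80.        ] [488.57142549  -2.23594857  80.        ] 93.16865791463816
14 196.58173938097283 -8.002930463185749
14.5 196.57795956192393 -3.5860523616869955
15 196.55920957017193 0.8310988315831196
```

Call:
carry_out([
  [[0, 0, 0], [0, 0, -0.5], 0],
  [[0, 0, 0], [-1, 3.9, -0.5], 0],
  [[0, 0, 0], [-2.6, 9.7, -0.5], 0],
  [[0, 0, 0], [-4.1, 15.5, -0.5], 0],
  [[0, 0, 0], [-6.2, 23.2, -0.5], 0],
  [[0, 0, 0], [-8.2, 30.9, -0.5], 0],
  [[0, 0, 0], [-10.3, 38.7, -0.5], 0],
  [[0, 0, 0], [-10.3, 38.7, -0.5], 0],
])

```text
t: 8.75
ee_pos: [561.1, -275.2, 97.8]
orientation: [1.918, 2.486, 0.0]
ft_force: [0.6, -0.8, 5.8]
width: 20.0
```

Run:
```python
from h import *
o=monitor.get_obs();print(o['t'],o['ee_pos'],o['ft_force'],o['moment'],o['width'])
im=vision.get_image('top')
save(cv2.resize(im[150:270,195:395],None,fx=4,fy=4,interpolation=cv2.INTER_CUBIC),'t7')
im=vision.get_image('side');save(cv2.resize(im[180:330,230:370],None,fx=4,fy=4,interpolation=cv2.INTER_CUBIC),'s7')
```

```text
8.75 [ 561.08747179 -275.16244676   97.80712777] [ 0.57648274 -0.80146939  5.79113218] [0.01042762 0.19528392 0.11748949] 20.019447421328014
```

View pics/t7.png

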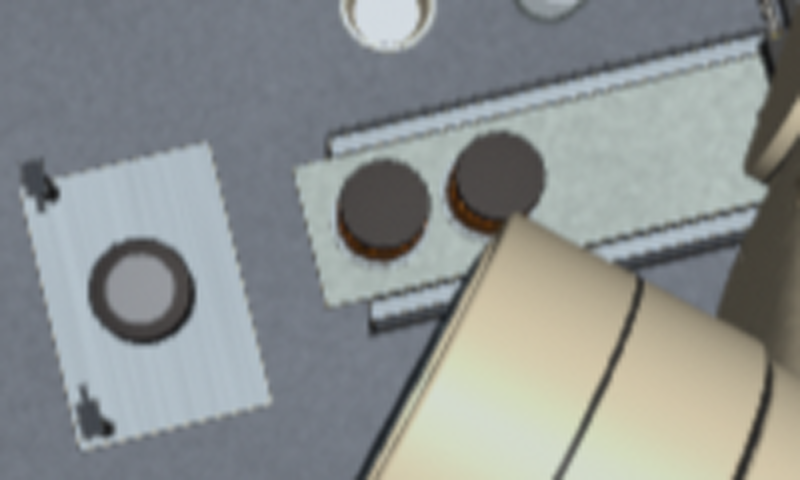

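View pics/s7.png

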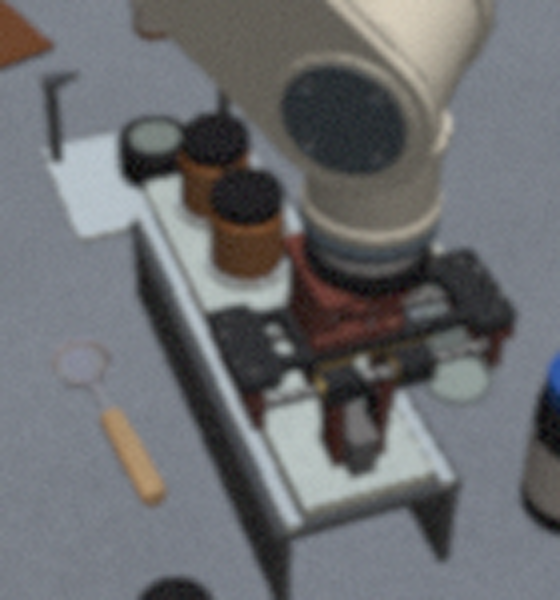

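Call:
carry_out([
  [[0, 0, 0], [-1.3, 4.8, -0.3], 0],
  [[0, 0, 0], [-3.8, 14.5, -0.5], 0],
  [[0, 0, 0], [-6.9, 26.1, -0.5], 0],
  [[0, 0, 0], [-10, 37.7, -0.5], 0],
  [[0, 0, 0], [-13.1, 49.3, -0.5], 0],
  [[0, 0, 0], [-16.1, 60.9, -0.5], 0],
  [[0, 0, 0], [-19.2, 72.5, -0.5], 0],
  [[0, 0, 0], [-22, 83.1, -0.5], 0],
  [[0, 0, 0], [-23.1, 87, -0.5], 0],
  [[0, 0, 0], [-23.1, 87, -0.5], 0],
])

```text
t: 9.68
ee_pos: [538.7, -188.5, 97.8]
orientation: [1.916, 2.485, 0.001]
ft_force: [1.6, -1.6, 8.8]
width: 19.8
```

Call:
carry_out([
  [[0, 0, 0], [-1.3, 4.8, -0.4], 0],
  [[0, 0, 0], [-3.3, 12.6, -0.8], 0],
  [[0, 0, 0], [-5.4, 20.3, -0.8], 0],
  [[0, 0, 0], [-7.4, 28.0, -0.8], 0],
  [[0, 0, 0], [-9.5, 35.8, -0.8], 0],
  [[0, 0, 0], [-11.5, 43.5, -0.8], 0],
  [[0, 0, 0], [-12, 45.4, -0.8], 0],
  [[0, 0, 0], [-12, 45.4, -0.8], 0],
])

```text
t: 10.35
ee_pos: [528.0, -144.3, 97.7]
orientation: [1.914, 2.483, 0.001]
ft_force: [2.6, -5.9, 12.9]
width: 20.1
```

Run:
```python
from h import *
o=monitor.get_obs();print(o['t'],o['ee_pos'],o['ft_force'],o['moment'],o['width'])
im=vision.get_image('top')
save(cv2.resize(im[175:270,195:300],None,fx=6,fy=6,interpolation=cv2.INTER_CUBIC),'t8')
im=vision.get_image('side');save(cv2.resize(im[170:330,230:370],None,fx=4,fy=4,interpolation=cv2.INTER_CUBIC),'s8')
for c in ['top','side']:
    for q in ['mark','plank_end']:
        for r in place_of(q,c)[:3]: print(c,q,np.round(toworld(r['point'],c),1),round(r['confidence'],2))
```

```text
10.35 [ 527.99910627 -144.25703525   97.73935656] [ 2.62933118 -5.85164644 12.8605446 ] [-0.92824116  0.24032168  0.28199143] 20.125316541855522
top mark [228.6 384.1  90. ] 0.65
top plank_end [448.7 156.9  87.5] 0.61
top plank_end [464.1 367.2  -1.9] 0.29
side mark [220.8 388.8  92. ] 0.75
side plank_end [447.  149.4  95.9] 0.85
```

View pics/t8.png

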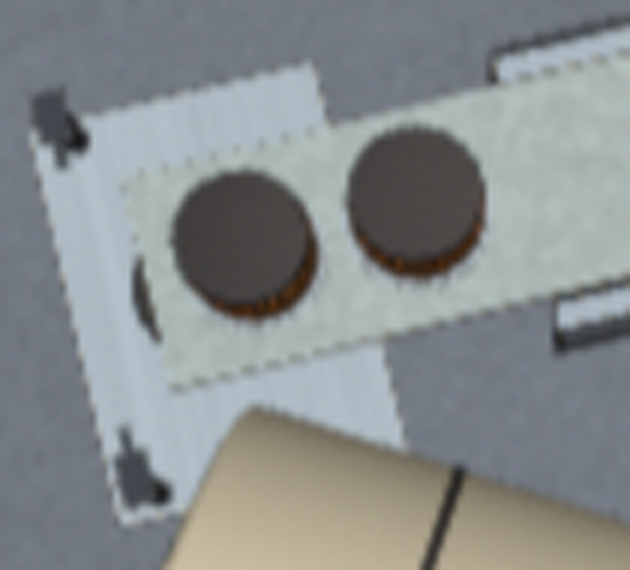

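View pics/s8.png

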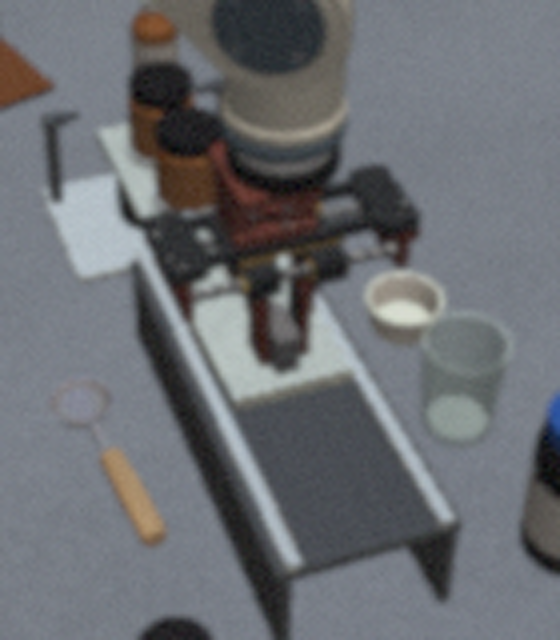

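Run:
```python
from h import *
f=lambda x,y,z,s=6:pix(((x+.5)/s-.5+195,(y+.5)/s-.5+175),'top',z)
a=f(63,165,92);b=f(124,428,92);p=f(124,183,92);q=f(171,389,92)
print(p,q,np.linalg.norm(p-q),(p+q)/2,np.degrees(np.arctan2(p[1]-q[1],p[0]-q[0])))
ey=np.array([-.2563,.9666]);print(((a+b)/2-(p+q)/2)[:2]@ey,((a+b)/2-(p+q)/2)[:2]@[ey[1],-ey[0]])
print((np.array([528,-144.3])-[570.9,-313.9])@ey)
```

```text
[487.65032456 164.19858584  92.        ] [402.96963862 142.21211661  92.        ] 87.48841866012114 [445.30998159 153.20535122  92.        ] 14.554878831823544
22.48006059681319 1.1873663864862607
174.93062999999995
```

Call:
carry_out([
  [[0, 0, 0], [-1, 3.9, -0.2], 0],
  [[0, 0, 0], [-2.3, 8.7, -0.4], 0],
  [[0, 0, 0], [-3.6, 13.5, -0.4], 0],
  [[0, 0, 0], [-4.9, 18.4, -0.4], 0],
  [[0, 0, 0], [-5.5, 20.8, -0.4], 0],
  [[0, 0, 0], [-5.5, 20.8, -0.4], 0],
  [[0, 0, 0], [-5.5, 20.8, -0.4], 0],
])

```text
t: 11.23
ee_pos: [523.2, -124.2, 97.7]
orientation: [1.914, 2.482, 0.002]
ft_force: [2.4, -10.0, 15.6]
width: 19.8
```

Run:
```python
from h import *
o=monitor.get_obs();print(o['t'],o['ee_pos'],o['ft_force'],o['moment'],o['width'])
im=vision.get_image('top')
save(cv2.resize(im[180:260,190:270],None,fx=7.5,fy=7.5,interpolation=cv2.INTER_CUBIC),'t9')
im=vision.get_image('side');save(cv2.resize(im[170:330,230:370],None,fx=4,fy=4,interpolation=cv2.INTER_CUBIC),'s9')
for c in ['top','side']:
    for q in ['mark','plank_end']:
        for r in place_of(q,c)[:3]: print(c,q,np.round(toworld(r['point'],c),1),round(r['confidence'],2))
im=vision.get_image('wrist');save(im,'w9')
```

```text
11.2333 [ 523.15880535 -124.17855177   97.74306161] [ 2.37696405 -9.97289532 15.64274687] [-1.59107941  0.26131586  0.2952663 ] 19.802715107545286
top mark [229.7 383.4  89.7] 0.76
top mark [443.9 176.   90.4] 0.7
top plank_end [441.5 180.2  86.3] 0.56
side mark [224.  387.2  90. ] 0.77
side mark [ 6.455e+02 -2.200e+01  4.000e-01] 0.66
side plank_end [441.  171.4  91.2] 0.58
```

View pics/t9.png

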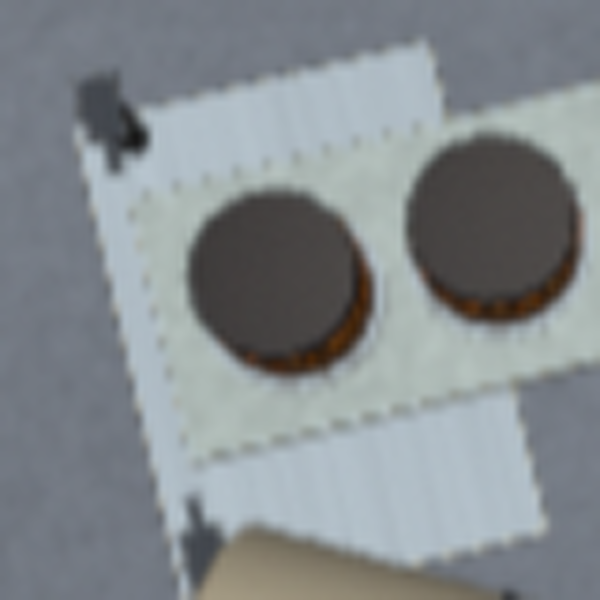

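View pics/s9.png

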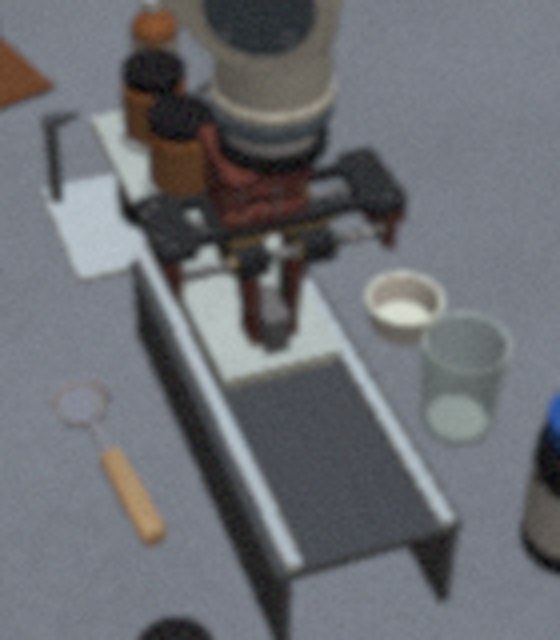

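View pics/w9.png

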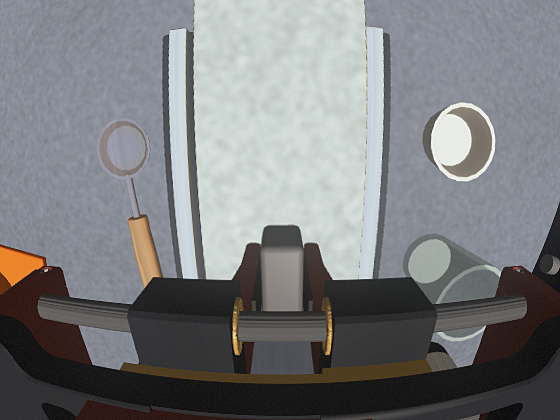

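Run:
```python
from h import *
s=7.5
f=lambda x,y,z:pix(((x+.5)/s-.5+190,(y+.5)/s-.5+180),'top',z)
ey=np.array([-.2563,.9666])
a=f(118,172,92);b=f(191,500,92);p=f(132,193,92);q=f(193,467,92)
print(a,b,np.linalg.norm(a-b),(a+b)/2,p,q,np.linalg.norm(p-q),((a+b)/2-(p+q)/2)[:2]@ey)
im=vision.get_image('top')
save(cv2.resize(im[190:222,194:226],None,fx=18,fy=18,interpolation=cv2.INTER_CUBIC),'ta')
save(cv2.resize(im[228:256,200:228],None,fx=18,fy=18,interpolation=cv2.INTER_CUBIC),'tb')
```

```text
[493.65149086 189.01792569  92.        ] [385.92476819 161.39154145  92.        ] 111.21269659420744 [439.78812953 175.20473357  92.        ] [486.73904015 184.15826118  92.        ] [396.70833861 161.09258023  92.        ] 92.9384358499278 2.989247804433539
```

View pics/ta.png

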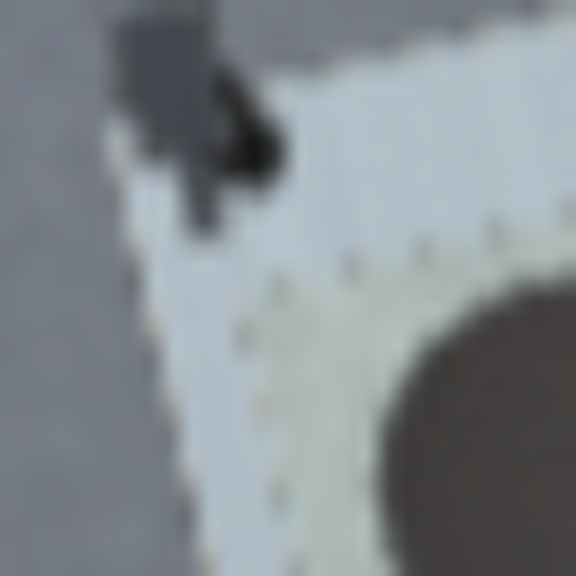

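View pics/tb.png

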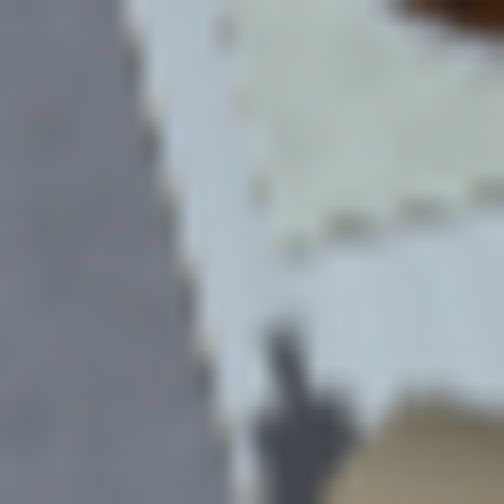

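Call:
carry_out([
  [[0, 0, 0], [-0.3, 1, 0], 0],
  [[0, 0, 0], [-0.5, 2, 0], 0],
  [[0, 0, 0], [-0.5, 2, 0], 0],
  [[0, 0, 0], [-0.5, 2, 0], 0],
  [[0, 0, 0], [-0.5, 2, 0], 0],
])

```text
t: 12.05
ee_pos: [522.8, -122.7, 97.7]
orientation: [1.913, 2.481, 0.001]
ft_force: [2.3, -13.8, 15.1]
width: 19.3
```

Run:
```python
from h import *
o=monitor.get_obs();print(o['t'],o['ee_pos'],o['ft_force'],o['moment'],o['width'],np.abs(o['qvel']).max())
im=vision.get_image('top')
save(cv2.resize(im[190:222,194:226],None,fx=18,fy=18,interpolation=cv2.INTER_CUBIC),'tc')
save(cv2.resize(im[222:254,198:230],None,fx=18,fy=18,interpolation=cv2.INTER_CUBIC),'td')
im=vision.get_image('side');save(cv2.resize(im[185:255,225:295],None,fx=8,fy=8,interpolation=cv2.INTER_CUBIC),'sc')
for c in ['top','side']:
    for q in ['plank_end','lid_outer_top','lid_inner_top','grip_block']:
        for r in place_of(q,c)[:1]: print(c,q,np.round(toworld(r['point'],c),1),round(r['confidence'],2))
o=monitor.get_obs();print(o['t'],o['ee_pos'],o['ft_force'])
```

```text
12.05 [ 522.79940182 -122.71082299   97.73085175] [  2.33407271 -13.75059346  15.05836358] [-2.02497616  0.29087593  0.26722896] 19.285880782219756 0.0011825757072320797
top plank_end [443.3 177.4  90.6] 0.97
top lid_outer_top [453.9 128.  158.5] 0.9
top lid_inner_top [472.3  63.9 168.2] 0.88
top grip_block [ 720.4 -253.5    1. ] 0.53
side plank_end [439.3 173.5  92.9] 0.94
side lid_outer_top [452.9 132.6 163.9] 0.74
side lid_inner_top [469.7  65.5 165.8] 0.71
side grip_block [ 524.7 -123.5  126.7] 0.84
12.55 [ 522.78791777 -122.69578983   97.73066998] [  2.8506319  -12.24493211  14.85620055]
```

View pics/tc.png

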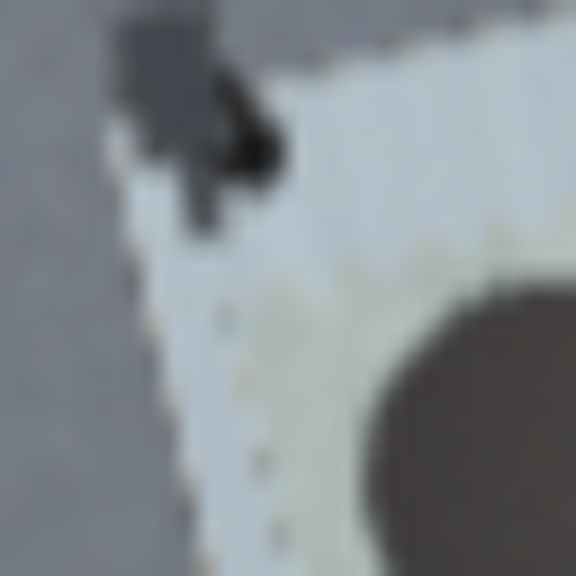

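View pics/td.png

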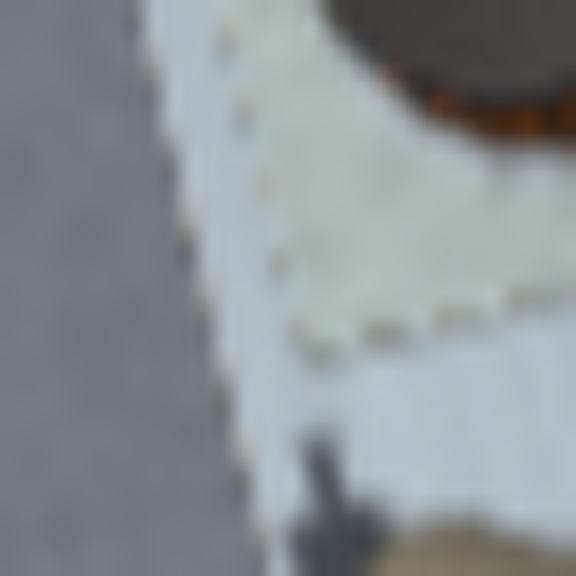

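View pics/sc.png

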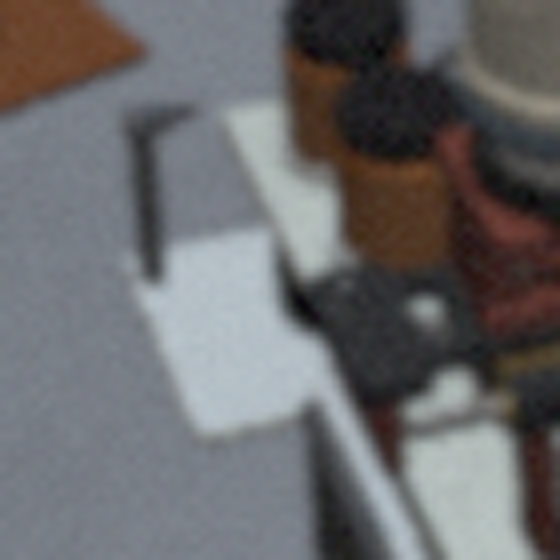

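Run:
```python
from h import *
print(order.close_job())
o=monitor.get_obs();print(o['t'],o['ee_pos'],o['ft_force'],o['width'])
```

```text
the job is handed in; nothing more can be done
None
the job is handed in; nothing more can be done
```

I seated both lids, slid the plank out to the reader by its grip block, and handed the job in at about t = 12.6 s with the gripper still holding it. No verdict was reported.

- **Lids:** I pressed the outer lid, then the inner one, with closed fingers. Both stopped hard at a fingertip height of 164.1 mm (seated should be 164 mm), at 23–25 N. The plank had not been moved by then.
- **Slide:** I moved the plank about 197 mm along the stand, pressing down lightly. The last reading was about 15 N down, and tool height stayed at 97.7–97.8 mm throughout.
- **Outer end:** In the last top view the plank's end lay on the line through the pointer tips to about 0.2 px, which is roughly 0.5 mm. Edge-reading uncertainty is about 1 mm. The top view showed a clear gap to the lower pointer and no contact at the upper one.
- **Bystanders:** All those still visible in the last pictures looked unmoved.

Checks that disagreed or stayed unsure:
- **Outer lid height:** In the last top view the network put the outer lid's top at 158.5 mm, against 163.9 mm from the side view. I trusted the press-down stop and the side view.
- **Tilt:** I did not measure the plank's tilt directly. The tool itself leaned about 0.008 rad, and I relied on the steady tool height and the downward push.
- **Sideways force:** About 12–14 N of force along the slide remained on the tool. The arm crept only about 0.02 mm over the last 0.5 s.

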